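Lock the bayonet cap on the patio seed bin

TASK

Close the grey seed bin: take the cap with two lugs, lower it into the round mouth with its lugs through the two slots, press it down against the sprung seal and twist it a quarter turn clockwise (seen from above) so that it stays locked under the rim, then let go. Leave the three-lug cap where it is.

Things in the scene. Friction and masses are not known exactly. Their poses are not given: they have to be found in the camera images.
- cap_grip (a point): Right cap, black plastic, 100 g, loose, upright: disc 60 mm across, 6 thick, TWO opposite lugs (10 wide, 6 thick, 120 tip to tip), upright grip fin 54 long, 14 thick, top 56 above the cap's underside. Point: on the axis in the fin, 42 mm above the underside; grasp here across the fin. x along fin and lugs (half turn makes no difference), y across the fin, z up. It and the other cap swap places.
- mouth (a point): Centre of the mouth of the fixed grey seed bin (175 x 175 mm), level with its rim, 115 mm above the table. Neck 156 mm across; 6 mm lip with a 84 mm round hole and two slots 45 mm wide, out to 72 mm from the axis, towards two corners. x: line of the slots; y: line of the lugs when locked, 90 deg clockwise (stop 20 deg beyond; anticlockwise is blocked at 46); z up. Cap play 12 mm all round.
- seal (a joint): Travel (m) of the round black sprung plate in the mouth: 0 free, its top 3 mm below the rim, pushing up 3 N; 0.014 fully down, 7 N. The cap's lugs clear the lip when its underside is 12 mm below the rim (travel 0.009): press to about 15 mm, then turn. When let go, the plate lifts the lugs against the lip (underside 12 mm below the rim). A cap just laid on it stands unlocked.
- spare_grip (a point): Wrong cap, to be left alone: same plastic, disc, fin and heights as the right one, but THREE lugs 120 degrees apart, tips 60 mm from the axis; loose, lying on the table. Point in the fin, 42 mm above the underside; x along the fin and one lug, z up.
Not all that is in view belongs to the job. What is shaped like the part that bears cap_grip but pink or yellow is not meant.

How it is judged:
By the outcome, as a careful person would: the job done as asked, in the order asked, and still so for the second after the job is handed in, with the robot touching nothing.
It also fails if it takes over 48 s, if anything falls off the work surface, if the arm or the gripper's body presses on something with over 40 N, if the wrist force passes 120 N, or if a joint passes its speed limit or range.

ROBOT

A 6-joint arm with a two-finger parallel gripper is mounted at the origin on the work surface. World frame = base frame: x ahead of the robot, y to its left, z up, the work surface at z = 0. Lengths are in m, angles in rad, forces in N, time in s.
With the tool pointing down it reaches from about 0.425 to 0.95 m from the base axis. Payload 3.5 kg.
Tool frame: the origin (TCP) lies midway between the tips of the shut fingers; the grasp point (between the pads) lies 19 mm behind it; z points along the fingers, y is the line along which they close (so a half turn about z gives the same grasp; the last joint's range is limited). The gripper opens to 85 mm and grips with 20 to 120 N. Pads are 22 mm wide; open, the fingers measure 114 mm over their backs; the gripper's body (76 mm by 85 mm) begins 54 mm behind the grasp point. The pads swing forward as they close: fully open they stand 13 mm farther back than shut.
Start: joints at [0.983, 0.286, 1.577, -0, 1.279, -0.15], TCP at [0.286, 0.611, 0.206] pointing down, gripper open.
Joint ranges: [-2.77, 2.77], [-0.9, 2.22], [0.21, 2.48], [-1.53, 4.67], [0.24, 2.81], [-2.84, 2.84]. Speed limits (rad/s): [2.79, 2.79, 3.14, 3.14, 3.14, 3.14].

INTERFACE

Orientations are given as a unit quaternion [x, y, z, w].
In Python, from plant import * gives the robot as it stands.
- The arm moves only by the tool move_arm, never from a script. Its argument "moves" is a list of rows, each a list of 3 entries, a list of its own where there are three numbers: the opening, from 0 (shut) to 1 (fully open), then the shift along the tool's x, y, z in m, then the turn, a rotation vector about the tool's x, y, z in rad. A call has exactly 10 rows; each row shifts and turns the commanded pose from where the row before left it, along the tool's axes as they then stand; what a row does not reach is not made up. A row lasts 1/12 s, in which the tool goes at most 41.7 mm and 7.16 degrees, less where a joint would pass 70% of its speed; a pose out of reach is approached as far as the arm can. A call is refused whole if a number of a shift passes 0.0417 or a number of a turn 0.125, either way. A call with a gripper value outside its range is refused whole. The fingers move at their own pace and stop on an object; "grip_force" is the grip in N (left out, the last holds). Time passes only in rows, so rows that do not move let the fingers close, or fill a call up. It gives the time, the measured TCP pose, the force, the opening and the grip force at its end, in the units of the state.
- get_state(): the state, without advancing time (a new reading comes with each control period).
- read_camera(name): name is "scene" or "top"; returns the picture (480x640x3 uint8, red, green, blue); there is no depth.
- camera_params(name): a dict with "fx", "fy", "cx", "cy" (pixels), "rvec" (rotation vector, rad) and "tvec" (3), from world to camera coordinates, as OpenCV has them. Camera axes: x right, y down, z forward; pixel columns grow to the right and rows downward; lengths in m; the calibration is good to about 2 mm. A picture is of the moment at which its call begins. camera_params takes no time and is no camera call.
- sign_off(): hands the job in; it is judged then, once.
The state is a dict: "time": time; "qpos": joint angles; "dq": joint speeds; "joint_efforts": joint torques, N m; "eef_pos": TCP position; "tcp_rot": TCP orientation; "contact_force": force on the tool from outside, world axes, zero at the start; "wrist_torque": the same for the moment, N m; "opening": opening from 0.0 (shut) to 1.0 (fully open); "finger_force": force on a finger pad.
Only numpy, scipy, OpenCV 4.12 (cv2) and the standard library are available. Lean on these libraries where they do the work, as an engineer would, in place of code of your own. Each camera call takes 0.05 s, during which the arm holds its last target. There are 200 camera calls.

## Working session

There is one attempt and no reset: what is moved stays moved. The work goes in short steps, Python scripts to look and compute and a tool call to move; the robot and the scene stay as the last step left them, time stands still between calls to the robot, and variables do not carry over. Pictures are saved under pics/ and viewed, at most 10 in all, crops included, and the job is handed in when it is done.

Besides the shell and the picture viewer there is one more tool, called as name(argument=value, ...) on one line, values as JSON. move_arm: Moves the arm, as the interface text tells. Its arguments: {"type":"object","properties":{"moves":{"type":"array"},"grip_force":{"type":"number"}},"required":["moves"]}

```bash
mkdir -p pics; python3 - <<'E'
from plant import *
import cv2
for n in("scene","top"):
    cv2.imwrite(f"pics/{n}0.png",read_camera(n)[:,:,::-1]); print(camera_params(n))
s=get_state();print(s)
E
```

```text
{'fx': 544.567999345479, 'fy': 544.567999345479, 'cx': 322.49941266856393, 'cy': 249.9162731502014, 'rvec': array([ 2.45939838,  0.84566246, -0.24663544]), 'tvec': array([-0.38707304, -0.18563973,  1.00393977])}
{'fx': 442.58477003093554, 'fy': 442.58477003093554, 'cx': 325.2151110287495, 'cy': 245.08487318246372, 'rvec': array([ 2.13784169, -2.12836689,  0.19966014]), 'tvec': array([0.04476078, 0.47754822, 0.64919972])}
{'time': 0.1, 'qpos': array([ 9.83022825e-01,  2.87096564e-01,  1.57804143e+00,  3.10484968e-05,
        1.27861593e+00, -1.49993796e-01]), 'dq': array([ 0.00025103, -0.00297038, -0.00162028,  0.0009603 , -0.00034072,
        0.00034496]), 'joint_efforts': array([ 9.16107201e-04, -4.07297623e+01, -2.93700331e+01, -1.13219260e-04,
        3.42035979e-03, -2.88356475e-06]), 'eef_pos': array([0.28574715, 0.61081089, 0.20466671]), 'tcp_rot': array([ 2.17150353e-01,  9.76137570e-01, -1.00258177e-03, -4.03510768e-04]), 'contact_force': array([-1.17142163,  0.81359082,  0.28532275]), 'wrist_torque': array([ 0.01404695, -0.00945954, -0.03841991]), 'finger_force': 0.0, 'opening': 1.0001792267513523}
```

View pics/scene0.png

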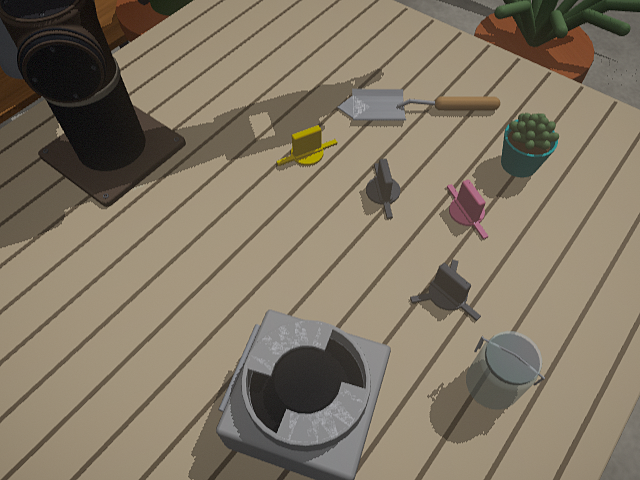

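View pics/top0.png

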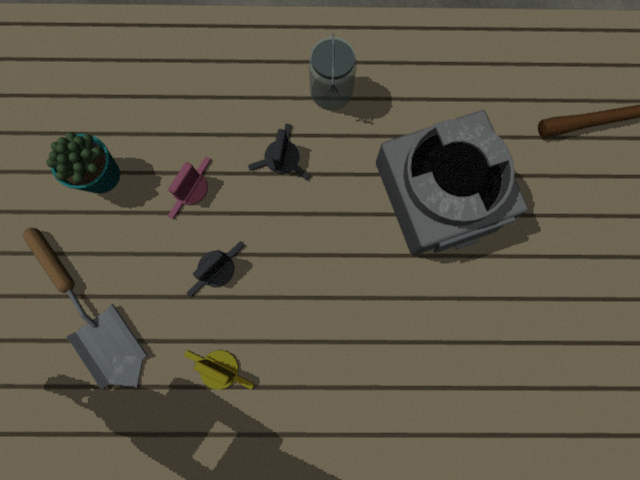

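The scene view shows the dark two-lug cap at about (383,190) and the three-lug one at (445,290). The bin mouth is near (306,378). In the top view these are at (215,268), (281,156) and (460,172). Next I measure the cap by mask and take a crop of the mouth.

```bash
cat > h.py <<'E'
import numpy as np, cv2
from plant import *
def ray(n,px):
    p=camera_params(n);R=cv2.Rodrigues(p["rvec"])[0];C=-R.T@p["tvec"]
    px=np.atleast_2d(px).astype(float)
    d=np.c_[(px[:,0]-p["cx"])/p["fx"],(px[:,1]-p["cy"])/p["fy"],np.ones(len(px))]@R
    return C,d
def onz(n,px,z):
    C,d=ray(n,px); return C+d*((z-C[2])/d[:,2])[:,None]
def proj(n,P):
    p=camera_params(n);K=np.array([[p["fx"],0,p["cx"]],[0,p["fy"],p["cy"]],[0,0,1]])
    return cv2.projectPoints(np.atleast_2d(P).astype(float),p["rvec"],p["tvec"],K,None)[0][:,0]
E
python3 - <<'E'
from h import *
for n,(x0,y0,x1,y1) in dict(top=(175,235,260,305),scene=(355,150,415,225)).items():
    im=cv2.imread(f"pics/{n}0.png"); c=im[y0:y1,x0:x1]; g=c.max(2)
    t,m=cv2.threshold(g,0,255,cv2.THRESH_BINARY_INV+cv2.THRESH_OTSU)
    sat=c.max(2).astype(int)-c.min(2); m=((g<t)&(sat<14)).astype(np.uint8)*255
    k,l,st,_=cv2.connectedComponentsWithStats(m); i=1+st[1:,4].argmax()
    pts=np.argwhere(l==i)[:,::-1]+[x0,y0]; print(n,t,st[i])
    P=onz(n,pts,.006)[:,:2]
    D=((P[:,None]-P[None])**2).sum(2) ; a,b=np.unravel_index(D.argmax(),D.shape)
    print(P[a],P[b],D.max()**.5,(P[a]+P[b])/2,pts[a],pts[b])
    cv2.imwrite(f"pics/m_{n}.png",(l==i).astype(np.uint8)*255)
a=cv2.resize(cv2.imread("pics/top0.png")[90:270,360:540],None,fx=3.2,fy=3.2)
cv2.imwrite("pics/c1.png",cv2.convertScaleAbs(a,alpha=1.6))
C,_=ray("top",[[0,0]]);print("C",C)
E
```

```text
top 76.0 [  12    6   58   56 1391]
[0.4898935  0.18672019] [0.39952721 0.26515737] 0.11965976072644849 [0.44471035 0.22593878] [240 241] [189 296]
scene 124.0 [ 11   9  34  60 957]
[0.41385135 0.28499341] [0.48908501 0.17822432] 0.13061294342111018 [0.45146818 0.23160887] [386 159] [387 218]
C [0.35554381 0.05323347 0.72268313]
```

View pics/c1.png

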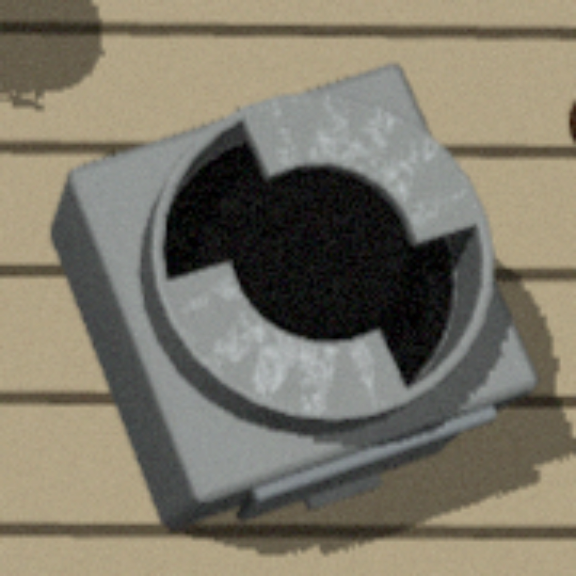

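The crop shows the four inner lip corners at (268,180), (232,262), (413,243) and (382,330). The outer corners are at (245,122), (167,277), (476,228) and (407,385). The slots run from upper left to lower right. I'll compute the mouth from these and view a zoom of the cap.

```bash
python3 - <<'E'
from h import *
c=np.array([(268,180),(232,262),(413,243),(382,330),(245,122),(167,277),(476,228),(407,385)])/3.2+[360,90]-.35
P=onz("top",c,.115); print(P.round(4))
ci=P[:4].mean(0);co=P[4:].mean(0);print(ci,co,np.linalg.norm(P-ci,axis=1))
u=(P[2]+P[3]-P[0]-P[1]);v=(P[6]+P[7]-P[4]-P[5]);print(np.degrees(np.arctan2(u[1],u[0])),np.degrees(np.arctan2(v[1],v[0])))
print("scene proj",proj("scene",np.r_[P,[ci]]).round(1))
a=cv2.imread("pics/top0.png")[235:305,175:260];b=cv2.imread("pics/scene0.png")[150:225,345:425]
a=cv2.convertScaleAbs(a,alpha=1.8)
o=np.zeros((600,800,3),np.uint8);A=cv2.resize(a,None,fx=4.6,fy=4.6);B=cv2.resize(b,None,fx=5,fy=5)
o[:A.shape[0],:A.shape[1]]=A;o[:B.shape[0],400:800]=B
cv2.imwrite("pics/c2.png",o[:400])
E
```

```text
[[ 0.6121 -0.1242  0.115 ]
 [ 0.5728 -0.1062  0.115 ]
 [ 0.5824 -0.1886  0.115 ]
 [ 0.5415 -0.1722  0.115 ]
 [ 0.6402 -0.1148  0.115 ]
 [ 0.5656 -0.0766  0.115 ]
 [ 0.5898 -0.2177  0.115 ]
 [ 0.5162 -0.1818  0.115 ]]
[ 0.57720043 -0.14776935  0.115     ] [ 0.57792566 -0.14773576  0.115     ] [0.04210983 0.04181091 0.04114675 0.04324663 0.07106811 0.072083
 0.0710408  0.06985243]
-115.06999148555646 -115.61188844702673
scene proj [[338.1 378.7]
 [321.5 348.6]
 [284.5 405.8]
 [267.3 374.2]
 [361.6 386.8]
 [331.4 327.9]
 [273.  429.8]
 [246.4 367.9]
 [303.1 376.4]]
```

View pics/c2.png

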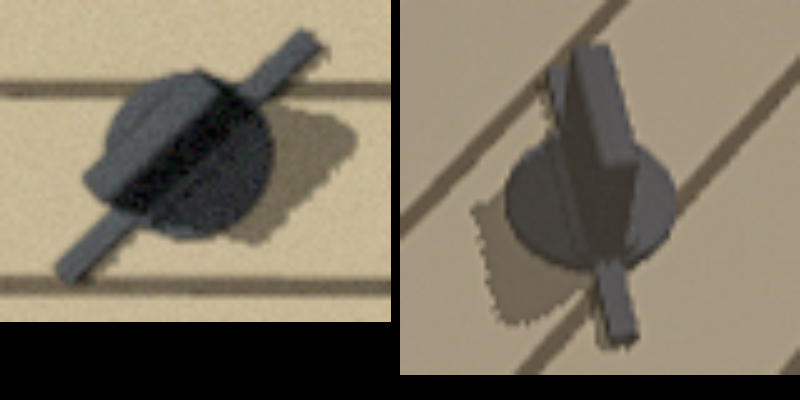

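The zoom shows the lug tips at (313,40) and (68,275) in the left (top) panel. In the right (scene) panel, the near tip is at (622,337) and the disc spans x 505 to 677.

```bash
python3 - <<'E'
from h import *
from scipy.spatial.transform import Rotation as Ro
t=np.array([(313,40),(68,275)])/4.6+[175,235]-.4
P=onz("top",t,.005);c=P.mean(0);d=P[0]-P[1];print(P,c,np.linalg.norm(d),np.degrees(np.arctan2(d[1],d[0])))
print(onz("scene",np.array([[222,337]])/5+[345,150]-.4,.005))
# disc right/left in scene, fin top ends
print("disc lr",onz("scene",np.array([[105,200],[277,200]])/5+[345,150]-.4,.006))
print("fin top ends scene",onz("scene",np.array([[190,46],[222,162]])/5+[345,150]-.4,.056))
print("fin top ends top",onz("top",np.array([[98,185],[210,82]])/4.6+[175,235]-.4,.056))
s=get_state();R=Ro.from_quat(s["tcp_rot"]).as_matrix();print(R.round(3))
E
```

```text
[[0.48626147 0.18242116 0.005     ]
 [0.40218305 0.26498815 0.005     ]] [0.44422226 0.22370466 0.005     ] 0.11784094397650417 -44.48035439368284
[[0.49024354 0.18264112 0.005     ]]
disc lr [[0.42561352 0.20538792 0.006     ]
 [0.47269458 0.24202329 0.006     ]]
fin top ends scene [[0.43045541 0.24216519 0.056     ]
 [0.46717634 0.20735041 0.056     ]]
fin top ends top [[0.42828573 0.24182486 0.056     ]
 [0.46266286 0.20674736 0.056     ]]
[[-0.906  0.424 -0.001]
 [ 0.424  0.906 -0.002]
 [ 0.    -0.002 -1.   ]]
```

move_arm(moves=[[1,[0,0,0],[0,0,0.11]],[1,[0,0,0],[0,0,0.11]],[1,[0,0,0],[0,0,0.11]],[1,[-0.036,-0.0155,0],[0,0,0]],[1,[-0.036,-0.0155,0],[0,0,0]],[1,[-0.036,-0.0155,0],[0,0,0]],[1,[-0.036,-0.0155,0],[0,0,0]],[1,[-0.036,-0.0155,0],[0,0,0]],[1,[-0.036,-0.0155,0],[0,0,0]],[1,[-0.036,-0.0155,0],[0,0,0]]], grip_force=60)

```text
time: 0.93
eef_pos: [0.392, 0.3563, 0.2054]
tcp_rot: [0.374, 0.927, -0.0, -0.0]
contact_force: [0.7, 0.6, 0.2]
opening: 1.0
finger_force: 0.0
```

move_arm(moves=[[1,[-0.034,-0.0145,0],[0,0,0]],[1,[-0.034,-0.0145,0],[0,0,0]],[1,[-0.034,-0.0145,0],[0,0,0]],[1,[-0.0307,-0.0144,0],[0,0,0]],[1,[0,0,0.02],[0,0,0]],[1,[0,0,0.02],[0,0,0]],[1,[0,0,0.02],[0,0,0]],[1,[0,0,0],[0,0,0]],[1,[0,0,0],[0,0,0]],[1,[0,0,0],[0,0,0]]])

```text
time: 1.77
eef_pos: [0.4478, 0.2247, 0.1468]
tcp_rot: [0.374, 0.927, 0.0, 0.0]
contact_force: [0.0, 0.1, 1.4]
opening: 1.004
finger_force: 0.0
```

```bash
cat > st.py <<'E'
from h import *
from scipy.spatial.transform import Rotation as Ro
def st(target=None):
    s=get_state();R=Ro.from_quat(s["tcp_rot"]).as_matrix()
    print(s["time"],s["eef_pos"].round(4),"yhead",np.degrees(np.arctan2(R[1,1],R[0,1])).round(2),"zax",R[:,2].round(3),"q6",s["qpos"][5].round(3),"F",s["contact_force"].round(1),s["wrist_torque"].round(2),"op",round(s["opening"],3),s["finger_force"])
    if target is not None: print("tool shift",(R.T@(np.array(target)-s["eef_pos"])).round(4))
E
python3 - <<'E'
from st import *
st([.447,.224,.024])
im=read_camera("scene")
cv2.imwrite("pics/s1.png",cv2.resize(im[80:280,280:480,::-1],None,fx=3,fy=3))
E
```

```text
1.7667 [0.4478 0.2247 0.1468] yhead 46.03 zax [ 0.001  0.    -1.   ] q6 -0.541 F [0.  0.1 1.4] [-0.   -0.02 -0.01] op 1.004 0.0
tool shift [ 1.000e-04 -1.100e-03  1.228e-01]
```

View pics/s1.png

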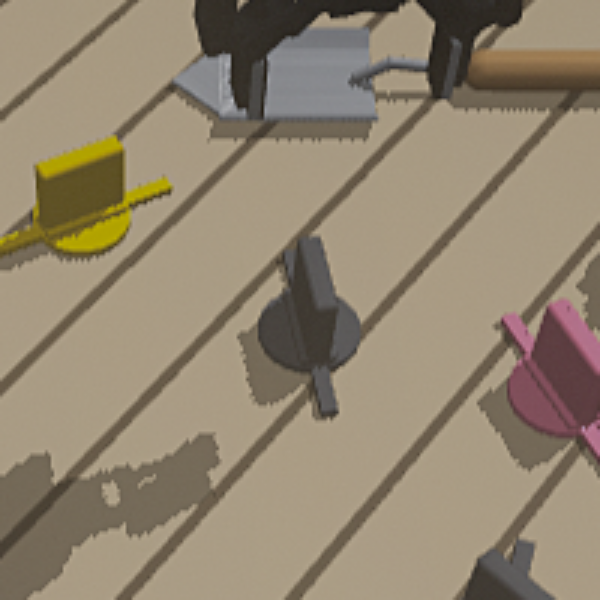

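The crop shows the cap untouched below the open gripper, clear of the yellow and pink decoys. I'll descend and grip.

move_arm(moves=[[1,[0,-0.001,0.025],[0,0,0]],[1,[0,0,0.025],[0,0,0]],[1,[0,0,0.025],[0,0,0]],[1,[0,0,0.025],[0,0,0]],[1,[0,0,0.012],[0,0,0]],[1,[0,0,0.01],[0,0,0]],[1,[0,0,0],[0,0,0]],[0.5,[0,0,0],[0,0,0]],[0.2,[0,0,0],[0,0,0]],[0,[0,0,0],[0,0,0]]])

```text
time: 2.65
eef_pos: [0.448, 0.2241, 0.0256]
tcp_rot: [0.374, 0.927, 0.001, 0.001]
contact_force: [-0.0, -0.8, 0.2]
opening: 0.606
finger_force: 0.0
```

move_arm(moves=[[0,[0,0,0],[0,0,0]],[0,[0,0,0],[0,0,0]],[0,[0,0,0],[0,0,0]],[0,[0,0,0],[0,0,0]],[0,[0,0,0],[0,0,0]],[0,[0,0,0],[0,0,0]],[0,[0,0,0],[0,0,0]],[0,[0,0,0],[0,0,0]],[0,[0,0,0],[0,0,0]],[0,[0,0,0],[0,0,0]]])

```text
time: 3.48
eef_pos: [0.4474, 0.224, 0.0245]
tcp_rot: [0.375, 0.927, 0.001, 0.001]
contact_force: [1.7, 0.8, 5.2]
opening: 0.136
finger_force: 59.9
```

move_arm(moves=[[0,[0,0,-0.02],[0,0,0]],[0,[0,0,-0.035],[0,0,0]],[0,[0,0,-0.035],[0,0,0]],[0,[0,0,-0.035],[0,0,0]],[0,[0,0,-0.035],[0,0,0]],[0,[0,0,-0.02],[0,0,0.06]],[0,[0,0,0],[0,0,0.12]],[0,[0,0,0],[0,0,0.12]],[0,[0,0,0],[0,0,0.12]],[0,[0,0,0],[0,0,0.12]]])

```text
time: 4.32
eef_pos: [0.4453, 0.2231, 0.2022]
tcp_rot: [0.611, 0.792, -0.002, -0.001]
contact_force: [0.5, -0.6, -1.1]
opening: 0.139
finger_force: 59.2
```

move_arm(moves=[[0,[0,0,0],[0,0,0.12]],[0,[0,0,0],[0,0,0.12]],[0,[0,0,0],[0,0,0.12]],[0,[0,0,0],[0,0,0.12]],[0,[0,0,0],[0,0,0.12]],[0,[0,0,0],[0,0,0.105]],[0,[-0.014,0.014,0],[0,0,0]],[0,[-0.028,0.028,0],[0,0,0]],[0,[-0.028,0.028,0],[0,0,0]],[0,[-0.028,0.028,0],[0,0,0]]])

```text
time: 5.15
eef_pos: [0.4921, 0.0919, 0.2021]
tcp_rot: [0.844, 0.536, -0.002, -0.001]
contact_force: [1.2, 0.2, -0.3]
opening: 0.14
finger_force: 59.2
```

move_arm(moves=[[0,[-0.028,0.028,0],[0,0,0]],[0,[-0.028,0.028,0],[0,0,0]],[0,[-0.028,0.028,0],[0,0,0]],[0,[-0.028,0.028,0],[0,0,0]],[0,[-0.028,0.027,0],[0,0,0]],[0,[-0.027,0.025,0],[0,0,0]],[0,[-0.015,0.014,0],[0,0,0]],[0,[0,0,0],[0,0,0]],[0,[0,0,0],[0,0,0]],[0,[0,0,0],[0,0,0]]])

```text
time: 5.98
eef_pos: [0.5752, -0.1466, 0.2023]
tcp_rot: [0.845, 0.535, -0.001, -0.002]
contact_force: [-0.9, 0.8, -0.9]
opening: 0.138
finger_force: 59.2
```

```bash
python3 - <<'E'
from st import *
st([.5776,-.1478,.17])
a=read_camera("scene")[260:480,180:440,::-1];b=read_camera("top")[80:280,340:560,::-1]
o=np.zeros((400,800,3),np.uint8)
A=cv2.resize(a,(400,338));B=cv2.resize(cv2.convertScaleAbs(b,alpha=1.8),(400,364))
o[:338,:400]=A;o[:364,400:]=B
cv2.imwrite("pics/s2.png",o)
E
```

```text
5.9833 [ 0.5752 -0.1466  0.2023] yhead -25.32 zax [-0.003  0.002 -1.   ] q6 0.021 F [-0.9  0.8 -0.9] [ 0.02  0.02 -0.  ] op 0.138 59.192683696746826
tool shift [-0.0001  0.0028  0.0323]
```

View pics/s2.png

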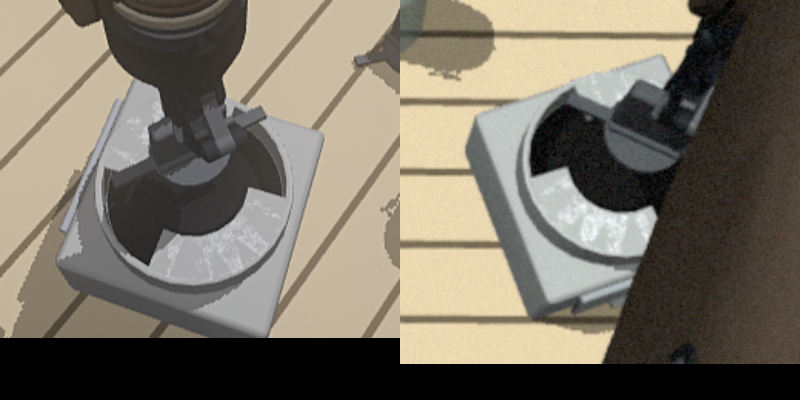

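The left panel shows the held cap above the mouth with lug tips at (118,180) and (264,112), roughly in line with the slots. I'll check its position in the hand.

```bash
python3 - <<'E'
from st import *
t=np.array([(118,180),(264,112)])*.65+[180,260]
P=onz("scene",t,.182);d=P[0]-P[1];print(P.mean(0),np.linalg.norm(d),np.degrees(np.arctan2(d[1],d[0])))
t=np.array([(572,97)])-[400,0];print(onz("top",t*.55+[340,80],.182))
E
```

```text
[ 0.57965545 -0.14361555  0.182     ] 0.11543028723503047 -115.71702810292996
[[ 0.60100842 -0.09384836  0.182     ]]
```

move_arm(moves=[[0,[0,0.0015,0.01],[0,0,0]],[0,[0,0,0.012],[0,0,0]],[0,[0,0,0.012],[0,0,0]],[0,[0,0,0.01],[0,0,0]],[0,[0,0,0.008],[0,0,0]],[0,[0,0,0.006],[0,0,0]],[0,[0,0,0.005],[0,0,0]],[0,[0,0,0.003],[0,0,0]],[0,[0,0,0],[0,0,0]],[0,[0,0,0],[0,0,0]]])

```text
time: 6.92
eef_pos: [0.5779, -0.1482, 0.1383]
tcp_rot: [0.845, 0.535, 0.0, 0.0]
contact_force: [-0.0, 0.1, -0.6]
opening: 0.133
finger_force: 59.2
```

move_arm(moves=[[0,[0,0,0.002],[0,0,0]],[0,[0,0,0.002],[0,0,0]],[0,[0,0,0.002],[0,0,0]],[0,[0,0,0.002],[0,0,0]],[0,[0,0,0.002],[0,0,0]],[0,[0,0,0.001],[0,0,0]],[0,[0,0,0.001],[0,0,0]],[0,[0,0,0],[0,0,0]],[0,[0,0,0],[0,0,0]],[0,[0,0,0],[0,0,0]]])

```text
time: 7.75
eef_pos: [0.5784, -0.1485, 0.1266]
tcp_rot: [0.845, 0.535, 0.001, 0.001]
contact_force: [3.1, -1.3, 4.6]
opening: 0.141
finger_force: 59.9
```

```bash
python3 - <<'E'
from st import *
st([.5776,-.1478,.1245])
a=read_camera("scene")[260:480,180:440,::-1]
cv2.imwrite("pics/s3.png",cv2.resize(a,(650,550)))
E
```

```text
7.75 [ 0.5784 -0.1485  0.1266] yhead -25.33 zax [ 0.002 -0.001 -1.   ] q6 0.021 F [ 3.1 -1.3  4.6] [-0.18 -0.44 -0.04] op 0.141 59.881641268730164
tool shift [ 0.0002 -0.001   0.0021]
```

View pics/s3.png

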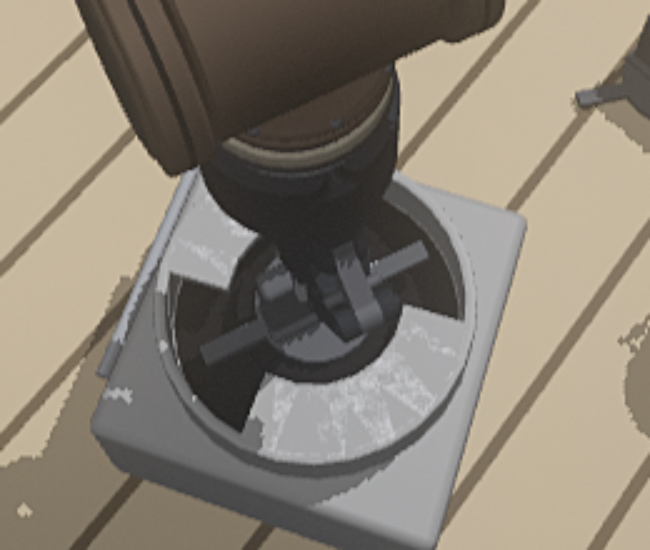

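Both lugs sit inside the slots, at about (205,352) and (425,255), and the plate force is building. I'll press 2 mm more.

move_arm(moves=[[0,[0,-0.001,0.001],[0,0,0]],[0,[0,0,0.001],[0,0,0]],[0,[0,0,0.0005],[0,0,0]],[0,[0,0,0],[0,0,0]],[0,[0,0,0],[0,0,0]],[0,[0,0,0],[0,0,0]],[0,[0,0,0],[0,0,0]],[0,[0,0,0],[0,0,0]],[0,[0,0,0],[0,0,0]],[0,[0,0,0],[0,0,0]]])

```text
time: 8.63
eef_pos: [0.578, -0.1483, 0.1244]
tcp_rot: [0.845, 0.535, 0.001, 0.002]
contact_force: [3.8, -1.9, 5.0]
opening: 0.136
finger_force: 60.0
```

move_arm(moves=[[0,[0,0,0.001],[0,0,0]],[0,[0,0,0],[0,0,0.04]],[0,[0,0,0],[0,0,0.08]],[0,[0,0,0],[0,0,0.1]],[0,[0,0,0],[0,0,0.1]],[0,[0,0,0],[0,0,0.1]],[0,[0,0,0],[0,0,0.1]],[0,[0,0,0],[0,0,0.08]],[0,[0,0,0],[0,0,0]],[0,[0,0,0],[0,0,0]]])

```text
time: 9.47
eef_pos: [0.576, -0.1471, 0.1224]
tcp_rot: [0.965, 0.261, -0.001, -0.001]
contact_force: [-0.2, 0.1, 6.4]
opening: 0.136
finger_force: 60.0
```

```bash
python3 - <<'E'
from st import *
st([.5776,-.1478,.1235])
a=read_camera("scene")[260:480,180:440,::-1]
cv2.imwrite("pics/s4.png",cv2.resize(a,(650,550)))
E
```

```text
9.4667 [ 0.576  -0.1471  0.1224] yhead -59.73 zax [-0.002  0.001 -1.   ] q6 0.622 F [-0.2  0.1  6.4] [ 0.08  0.11 -0.07] op 0.136 60.037912130355835
tool shift [ 0.001   0.0014 -0.0011]
```

View pics/s4.png

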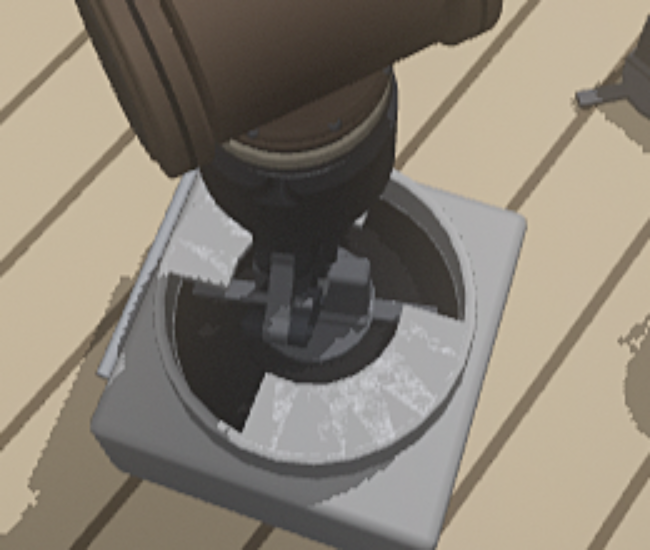

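The right lug at (430,310) is now sliding under the lip and there is no torque resistance, so I'll continue the turn.

move_arm(moves=[[0,[0,0,0],[0,0,0.06]],[0,[0,0,0],[0,0,0.1]],[0,[0,0,0],[0,0,0.1]],[0,[0,0,0],[0,0,0.1]],[0,[0,0,0],[0,0,0.1]],[0,[0,0,0],[0,0,0.1]],[0,[0,0,0],[0,0,0.1]],[0,[0,0,0],[0,0,0.1]],[0,[0,0,0],[0,0,0.1]],[0,[0,0,0],[0,0,0.1]]])

```text
time: 10.35
eef_pos: [0.5761, -0.147, 0.1225]
tcp_rot: [0.976, -0.216, -0.001, -0.001]
contact_force: [-0.2, 0.4, 6.1]
opening: 0.138
finger_force: 60.0
```

move_arm(moves=[[0,[0,0,0],[0,0,0.05]],[0,[0,0,0],[0,0,0]],[0,[0,0,0],[0,0,0]],[0,[0,0,-0.001],[0,0,0]],[0,[0,0,-0.001],[0,0,0]],[0,[0,0,0],[0,0,0]],[0,[0,0,0],[0,0,0]],[0,[0,0,0],[0,0,0]],[0,[0,0,0],[0,0,0]],[0,[0,0,0],[0,0,0]]])

```text
time: 11.18
eef_pos: [0.5761, -0.147, 0.1242]
tcp_rot: [0.971, -0.238, -0.001, -0.001]
contact_force: [1.2, 0.7, 4.8]
opening: 0.135
finger_force: 60.0
```

```bash
python3 - <<'E'
from st import *
st([.5776,-.1478,.1235])
E
```

```text
11.1833 [ 0.5761 -0.147   0.1242] yhead -117.58 zax [-0.002  0.002 -1.   ] q6 1.631 F [1.2 0.7 4.8] [ 0.16 -0.1   0.05] op 0.135 59.95011627674103
tool shift [0.0017 0.     0.0007]
```

move_arm(moves=[[0.25,[0,0,0],[0,0,0]],[0.35,[0,0,0],[0,0,0]],[0.5,[0,0,0],[0,0,0]],[0.6,[0,0,0],[0,0,0]],[0.6,[0,0,0],[0,0,0]],[0.6,[0,0,0],[0,0,0]],[0.6,[0,0,0],[0,0,0]],[0.6,[0,0,-0.01],[0,0,0]],[0.6,[0,0,-0.02],[0,0,0]],[0.6,[0,0,-0.03],[0,0,0]]])

```text
time: 12.02
eef_pos: [0.5749, -0.1469, 0.1824]
tcp_rot: [0.971, -0.238, -0.003, -0.001]
contact_force: [-0.2, -0.3, -0.5]
opening: 0.598
finger_force: 0.0
```

move_arm(moves=[[0.6,[0,0,-0.03],[0,0,0]],[0.6,[0,0,-0.03],[0,0,0]],[0.6,[0.03,0,-0.01],[0,0,0]],[0.6,[-0.035,0,0],[0,0,0]],[0.6,[-0.035,0,0],[0,0,0]],[0.6,[-0.035,0,0],[0,0,0]],[0.6,[-0.035,0,0],[0,0,0]],[0.6,[-0.035,0,0],[0,0,0]],[0.6,[-0.02,0,0],[0,0,0]],[0.6,[0,0,0],[0,0,0]]])

```text
time: 12.85
eef_pos: [0.4282, -0.0697, 0.2553]
tcp_rot: [0.971, -0.238, 0.0, -0.0]
contact_force: [0.8, -0.4, 0.0]
opening: 0.601
finger_force: 0.0
```

```bash
python3 - <<'E'
from st import *
st()
a=read_camera("scene")[260:480,180:440,::-1];b=read_camera("top")[80:280,340:560,::-1]
o=np.zeros((400,800,3),np.uint8)
o[:338,:400]=cv2.resize(a,(400,338));o[:364,400:]=cv2.resize(cv2.convertScaleAbs(b,alpha=1.8),(400,364))
cv2.imwrite("pics/s5.png",o)
E
```

```text
12.85 [ 0.4282 -0.0697  0.2553] yhead -117.51 zax [ 0.001 -0.    -1.   ] q6 1.655 F [ 0.8 -0.4  0. ] [-0.03 -0.07 -0.01] op 0.601 0.0
```

View pics/s5.png

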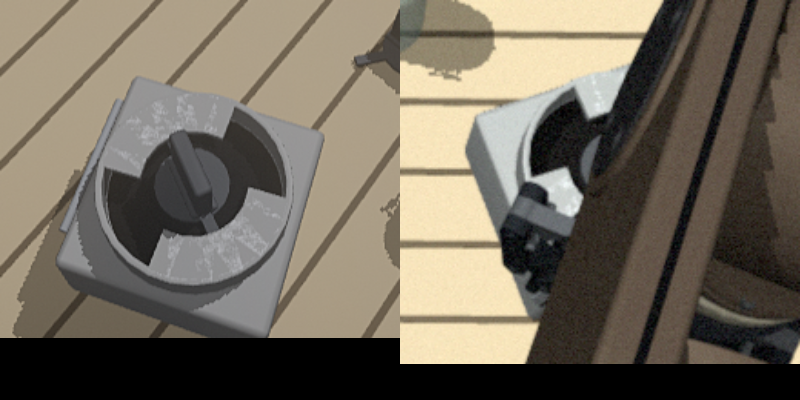

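The scene view shows the cap level and centred, with its fin from (180,140) to (205,205). Both lugs run under the lip across the slot line, and the gripper is clear, so I'm handing in.

```bash
python3 -c "
from plant import *
print(sign_off())"
```

```text
the job is handed in; nothing more can be done
None
```

The two-lug cap is in the bin mouth, pressed down, turned about 92° clockwise and let go; the last picture shows its lugs under the lip, I left the three-lug cap alone, and I handed the job in at about 13 s (sign-off gave no verdict).

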